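# Proof-pull a cup-handle blank on the bench tester

## Task

Put the larger of the two clay cup-handle loops on the pull tester: take it from its plaster bat and lay it flat over both upright pins, then let go of it. Then take the tester's black crossbar and draw the spring gauge straight out until its pointer stands on the bold long line, never letting it run past the last line of the scale, and finish while still holding it there so that the loop stays under load. Leave the smaller loop, the spray bottle, the cup and the brush where they are.

Things in the scene. Friction and masses are not known exactly. Their poses are not given: they have to be found in the camera images.
- mug_loop: the larger blank: closed oval loop of dry grey clay, outside 76 x 44 mm, 14 mm thick, wall 11 mm, so the opening is 54 x 22 mm with round ends; 32 to 63 g. Lies flat on one of the two plaster bats. Origin: centre of its underside; x along its length, y across, z up. Its straight parallel sides suit a grip across the width
- small_loop: the smaller blank, same clay, 50 mm long, 36 mm wide, 14 mm thick; lies on the other bat and is left alone (too short for the pins). Origin: centre of its underside
- bat_a: fixed white plaster bat, 110 by 110 mm, 12 mm thick; origin centre of its underside. Either loop may lie on it
- bat_b: fixed plaster bat just like the other
- tester: bench pull tester fixed to the table: aluminium base, steel anchor block at one end, two guide rods with a grey spring gauge. Pulled along its -x (level, to the robot's right and partly towards it), y across, z up. Origin at table height; base spans x -85 to +135, y +-55 mm; nothing is higher than 58 mm but the pins (78 mm) and the crossbar
- anchor_pin (a point): foot of the fixed pin on the anchor block's flat top, 54 mm above the table (tester x +108 mm). Pin 9 mm thick, 24 mm high, tapered over the last 5 mm. The loop goes with its length along the tester's x, flat on the block and gauge tops, both pins in its opening
- carriage: grey gauge housing, 108 x 46 mm, flat top 54 mm above the table, white scale face, on four bearings; carries pull pin, plunger and crossbar. Runs freely (0.8 N friction, no spring) along the tester's -x, 18 mm at most, starting 0 to 4 mm out; a loop on both pins is taut, and stops it, at 10 mm out. Origin: the tester's when fully in
- pull_pin (a point): foot of the pin on the far end of the gauge housing, same size as the anchor pin, 54 mm above the table; 35 to 39 mm from the anchor pin at the start (the loop has room up to 45 mm)
- crossbar (a point): middle of the black crossbar: round bar 16 mm thick, 80 mm long, level, along the tester's y, axis 70 mm above the table, on an upright 10 mm thick and 22 mm wide at the plunger's end; the plunger below it has its top at 45 mm. The housing is 75 mm away and lower. Pinch it from above, one finger on its pulled side, one on its gauge side
- gauge (a joint): how far plunger and crossbar are drawn out of the housing along the tester's -x, in m; 0 = pointer on the first line. Springs back with 1 N at 0 plus 0.48 N per mm. Lines every 5 mm, 0 to 35 mm; bold long line at 25 mm (13 N), last at 35, stop at 43. The crossbar's whole way is this plus the housing's own travel until the loop is taut
- spray_bottle: white spray bottle with a red trigger, 76 mm across, 216 mm tall, bystander; origin centre of its underside
- green_cup: unfired grey cup without handle, 82 mm across, 80 mm tall, bystander; origin centre of its underside
- brush: hand brush, wooden handle, 200 mm long, 42 mm wide, lying on the table, bystander; origin at its middle

How it is judged:
By the outcome, as a careful person would: the job done as asked, in the order asked, and still so for the second after the job is handed in, while the arm keeps its last pose, push and grip.
It also fails if it takes over 48 s, if anything falls off the work surface, if the arm or the gripper's body presses on something with over 40 N, if the wrist force passes 120 N, or if a joint passes its speed limit or range.

## Robot

A 6-joint arm with a two-finger parallel gripper is mounted at the origin on the work surface. World frame = base frame: x ahead of the robot, y to its left, z up, the work surface at z = 0. Lengths are in mm, angles in degrees, forces in N, time in s.
With the tool pointing down it reaches from about 250 to 850 mm from the base axis. Payload 12.5 kg.
Tool frame: the origin (TCP) lies at the very end of the fingers, on their centre line; the grasp point (between the pads) lies 19 mm behind it; z points along the fingers, y is the line along which they close (so a half turn about z gives the same grasp; the last joint's range is limited). The gripper opens to 93 mm and grips with 3 to 60 N. Pads are 15 mm wide; open, the fingers measure 128 mm over their backs; the gripper's body (75 mm by 188 mm) begins 65 mm behind the grasp point.
Start: joints at [-72.456, 20.094, 94.641, -0, 65.266, -4.847], TCP at [209.528, -508.51, 218.633] pointing down, gripper open.
Joint ranges: [-157.81, 157.81], [-45, 120.19], [0.68, 151.7], [-89.99, 269.99], [4.06, 180], [-164.3, 164.3]. Speed limits (degrees/s): [127.2, 127.2, 159.86, 180, 180, 180].

## Interface

Orientations are given as a 3x3 rotation matrix whose columns are the frame's x, y, z axes.
In Python, from cell import ctrl, optics, workorder, status gives the robot as it stands (ctrl), with the cameras (optics), the job (workorder) and the readings (status).
- The arm moves only by the tool move_tool, called after ">>>" as name(argument=value, ...), one argument or row to a line, values as JSON. Schema: {"type":"object","properties":{"steps":{"type":"object","properties":{"rows":{"type":"array","items":{"type":"array","items":{"type":"number"},"minItems":6,"maxItems":6},"minItems":1,"maxItems":12}},"additionalProperties":false,"required":["rows"]},"jaw":{"type":"number"},"force":{"type":"number"},"only":{"type":"string"},"quiet":{"type":"boolean"},"lines":{"type":"string"}},"required":["steps"],"additionalProperties":false}. steps is an object whose key "rows" holds a list of rows, 1 to 12 of them, each of 6 numbers: dx, dy, dz in mm, then a rotation vector rx, ry, rz in degrees; each row shifts and turns the commanded pose from where the row before left it, along the tool's axes as they then stand; what a row does not reach is not made up. A row lasts 1/8 s, in which the tool goes at most 62.5 mm and 10.7 degrees, less where a joint would pass 70% of its speed; a pose out of reach is approached as far as the arm can. jaw is the finger opening in mm, set as the call begins (left out keeps the last). The fingers move at their own pace and stop on an object; force is the grip in N (left out, the last holds). Time passes only in rows, so rows that do not move let the fingers close. The tool returns the time, the measured TCP pose, the force, the opening and the grip force at its end. only (a regular expression) keeps the lines of the reply that match it, lines (a string "A,B") keeps lines A to B, and quiet returns only ok. Input that does not fit is refused with a message, and nothing moves.
- status.sense(): the state, without advancing time (a new reading comes with each control period).
- optics.get_image(name): name is "scene" or "top" or "wrist"; returns the picture (420x560x3 uint8, red, green, blue); there is no depth.
- optics.camera_info(name): a dict with "camera_matrix" (3x3 intrinsics, pixels), "D" ([k1, k2, p1, p2, k3] as OpenCV has them; the pictures are not rectified), "world_from_camera" (4x4, takes a point from camera to world coordinates). Camera axes: x right, y down, z forward; pixel columns grow to the right and rows downward; lengths in mm; the calibration is good to about 2 mm. A picture is of the moment at which its call begins: read the wrist's pose just before it. camera_info takes no time and is no camera call; for the wrist camera it gives the pose at the moment of the call.
- workorder.close_job(): hands the job in; it is judged then, once.
The state is a dict: "time": time; "joints": joint angles; "dq": joint speeds; "joint_efforts": joint torques, N m; "ee_pos": TCP position; "tool_rot": TCP orientation; "contact_force": force on the tool from outside, world axes, zero at the start; "wrist_torque": the same for the moment, N m; "gripper_width": finger opening in mm; "gripper_force": force on a finger pad.
Only numpy, scipy, OpenCV 4.12 (cv2) and the standard library are available. Lean on these libraries where they do the work, as an engineer would, in place of code of your own. Each camera call takes 0.05 s, during which the arm holds its last target. There are 200 camera calls.

## Working session

There is one attempt and no reset: what is moved stays moved. The work goes in short steps, Python scripts to look and compute and a tool call to move; the robot and the scene stay as the last step left them, time stands still between calls to the robot, and variables do not carry over. Pictures are saved under pics/ and viewed, at most 11 in all, crops included, and the job is handed in when it is done.

```bash
ls; mkdir -p pics
```

Create h.py:
```python
import numpy as np, cv2
from cell import ctrl, optics, workorder, status
def ray(n,px,info=None):
    i=info or optics.camera_info(n); K=np.array(i["camera_matrix"],float);T=np.array(i["world_from_camera"])
    p=cv2.undistortPoints(np.array(px,float).reshape(-1,1,2),K,np.array(i["D"],float)).reshape(-1,2)
    d=np.c_[p,np.ones(len(p))]@T[:3,:3].T
    return T[:3,3],d
def onz(n,px,z,info=None):
    o,d=ray(n,px,info); return o+d*((z-o[2])/d[:,2])[:,None]
def proj(n,P,info=None):
    i=info or optics.camera_info(n);T=np.linalg.inv(np.array(i["world_from_camera"]))
    return cv2.projectPoints(np.array(P,float).reshape(-1,1,3),cv2.Rodrigues(T[:3,:3])[0],T[:3,3],np.array(i["camera_matrix"],float),np.array(i["D"],float))[0].reshape(-1,2)
def snap(n,f):
    im=optics.get_image(n); cv2.imwrite("pics/"+f+".png",im[:,:,::-1]); return im
```

Run:
```python
from h import *
np.set_printoptions(precision=2,suppress=True)
a=snap("top","top0");b=snap("scene","scene0")
cv2.imwrite("pics/both.png",cv2.resize(np.vstack([a,b])[:,:,::-1],None,fx=.7,fy=.7))
for n in("top","scene","wrist"):
    i=optics.camera_info(n);print(n,np.array(i["camera_matrix"])[0],np.array(i["world_from_camera"]))
s=status.sense();print(s["time"],s["tool_rot"],s["gripper_width"])
```

```text
cell.py
pics
top [448.16   0.   289.69] [[  -0.02   -0.99    0.13  352.47]
 [  -1.      0.02    0.     24.77]
 [  -0.     -0.13   -0.99 1511.99]
 [   0.      0.      0.      1.  ]]
scene [534.16   0.   290.07] [[  -0.84    0.29   -0.46 1170.41]
 [   0.54    0.44   -0.72 1007.04]
 [  -0.01   -0.85   -0.52  813.3 ]
 [   0.      0.      0.      1.  ]]
wrist [344.8    0.   277.73] [[   0.38   -0.89   -0.26  283.12]
 [  -0.92   -0.36   -0.11 -477.5 ]
 [  -0.      0.29   -0.96  382.73]
 [   0.      0.      0.      1.  ]]
0.1 [[ 0.92  0.38 -0.  ]
 [ 0.38 -0.92  0.  ]
 [ 0.   -0.   -1.  ]] 93.08800456311343
```

View pics/top0.png

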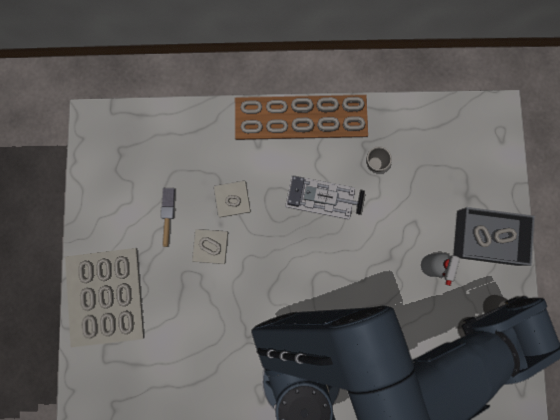

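The top view shows the larger loop at about (211,245) on its bat, and the smaller one at (233,201). The tester's anchor block is at about (297,192) and its crossbar at about (361,202). The bottle (437,265), cup (377,160) and brush (167,215) are clear of the work.

Run:
```python
from h import *
np.set_printoptions(precision=1,suppress=True)
print(onz("top",[[211,245],[233,201]],26)); print(onz("top",[[297,192],[361,202]],60)); print(onz("top",[[437,265]],150),onz("top",[[377,160]],80))
s=status.sense();T=np.array(optics.camera_info("wrist")["world_from_camera"]);R=np.array(s["tool_rot"])
print("cam in tool",R.T@(T[:3,3]-s["ee_pos"]),R.T@T[:3,:3])
```

>>> move_tool(
  steps={"rows": [[0, 0, -14, 0, 0, -9.6], [0, 0, -14, 0, 0, -9.6], [0, 0, -14, 0, 0, -9.6], [0, 0, -14, 0, 0, -9.6], [0, 0, -14, 0, 0, -9.6], [0, 0, -14, 0, 0, -9.4]]},
)

```text
time: 0.85
ee_pos: [209.5, -508.3, 302.8]
tool_rot: [[0.172, 0.985, -0.0], [0.985, -0.172, 0.001], [0.001, -0.0, -1.0]]
contact_force: [-0.0, 0.1, 0.2]
gripper_width: 92.9
gripper_force: 0.0
```

>>> move_tool(
  steps={"rows": [[48.4, 30.4, 0, 0, 0, 0], [48.4, 30.4, 0, 0, 0, 0], [48.4, 30.4, 0, 0, 0, 0], [48.4, 30.4, 0, 0, 0, 0], [48.4, 30.4, 0, 0, 0, 0], [48.4, 30.4, 0, 0, 0, 0], [48.4, 30.4, 0, 0, 0, 0], [48.4, 30.4, 0, 0, 0, 0], [48.4, 30.4, 0, 0, 0, 0], [48.4, 30.4, 0, 0, 0, 0], [0, 0, 0, 0, 0, 0]]},
)

```text
time: 2.22
ee_pos: [595.8, -83.3, 301.6]
tool_rot: [[0.174, 0.985, -0.001], [0.985, -0.174, 0.001], [0.0, -0.001, -1.0]]
contact_force: [0.8, 0.4, 1.0]
gripper_width: 93.3
gripper_force: 0.0
```

Run:
```python
from h import *
import json
i=optics.camera_info("wrist");snap("wrist","w1");json.dump({k:np.array(v).tolist() for k,v in i.items()},open("w1.json","w"))
```

```text
(no output)
```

View pics/w1.png

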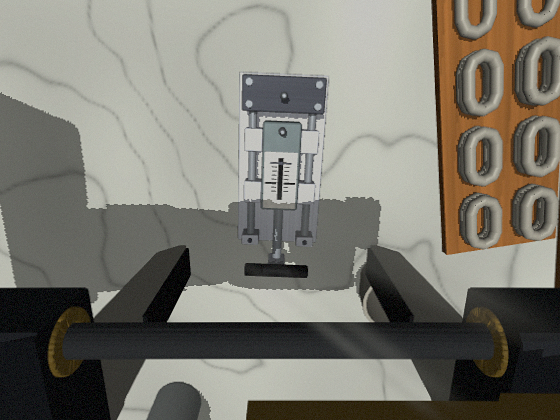

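The wrist view shows the tester with the anchor pin at about (285,98), pull pin at (282,132), scale face at (281,180) and crossbar at (276,270). I'll magnify it.

Run:
```python
from h import *
a=cv2.imread("pics/w1.png")
A=cv2.resize(a[70:145,235:335],None,fx=8,fy=8,interpolation=cv2.INTER_CUBIC);cv2.imwrite("pics/w1c.png",A)
hsv=cv2.cvtColor(a,cv2.COLOR_BGR2HSV)
m=(hsv[...,2]<45).astype(np.uint8);m[:225]=0;m[285:]=0;m[:,:235]=0;m[:,320:]=0
n,l,st,c=cv2.connectedComponentsWithStats(m);print(st,c)
```

```text
[[     0      0    560    420 234441]
 [   249    238      3      4      6]
 [   303    241      1      1      1]
 [   245    263     63     15    752]] [[279.51168524 209.30533482]
 [250.         239.33333333]
 [303.         241.        ]
 [276.06117021 269.90824468]]
```

View pics/w1c.png

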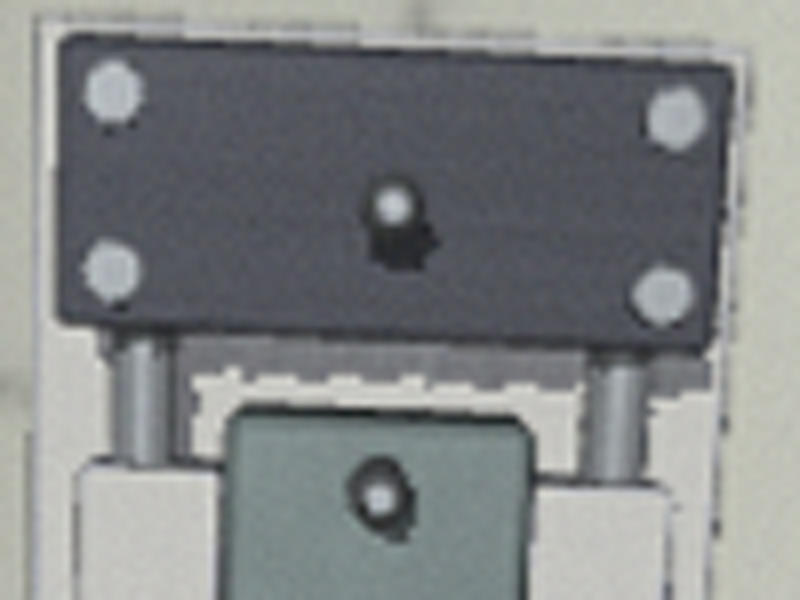

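The magnified view shows the pin tops at crop (393,205) and (380,496). In the full image that is (283.7,95.2) for the anchor pin and (282.1,131.6) for the pull pin.

Run:
```python
from h import *
import json
np.set_printoptions(precision=1,suppress=True)
i=json.load(open("w1.json"))
p=onz("wrist",[[283.7,95.2],[282.1,131.6]],78,i); c=onz("wrist",[[276.1,269.9]],73,i)[0]
b=onz("wrist",[[235+(x+.5)/8-.5,70+(y+.5)/8-.5] for x,y in[(113,91),(676,117),(111,270),(663,292)]],58,i)
print(p,c,np.linalg.norm(p[0]-p[1]),b,b.mean(0))
d=p[0]-c;print(np.hypot(*d[:2]),np.degrees(np.arctan2(d[1],d[0])))
d=(b[0]+b[2]-b[1]-b[3]);print(np.degrees(np.arctan2(d[1],d[0]))-90)
```

```text
[[617.3   3.2  78. ]
 [609.1 -34.1  78. ]] [ 572.5 -201.1   73. ] 38.173232875373266 [[581.8  25.2  58. ]
 [658.5   8.2  58. ]
 [576.8   1.9  58. ]
 [653.4 -14.7  58. ]] [617.6   5.2  58. ]
209.17922229616218 77.63602058181348
77.60694862506804
```

>>> move_tool(
  steps={"rows": [[46, -35.4, 8, 0, 0, 0], [46, -35.4, 8, 0, 0, 0], [46, -35.4, 8, 0, 0, 0], [46, -35.4, 8, 0, 0, 0], [46, -35.4, 8, 0, 0, 0], [46, -35.4, 8, 0, 0, 0], [0, 0, 0, 0, 0, 0]]},
)

```text
time: 3.15
ee_pos: [432.5, 224.5, 254.3]
tool_rot: [[0.174, 0.985, -0.001], [0.985, -0.174, -0.0], [-0.0, -0.001, -1.0]]
contact_force: [0.8, -0.2, 0.0]
gripper_width: 92.8
gripper_force: 0.0
```

Run:
```python
from h import *
import json
np.set_printoptions(precision=1,suppress=True)
i=optics.camera_info("wrist");a=snap("wrist","w2")[:,:,::-1].copy();json.dump({k:np.array(v).tolist() for k,v in i.items()},open("w2.json","w"))
print(proj("wrist",[[445,288,26]],i))
```

```text
[[279.1 118.2]]
```

View pics/w2.png

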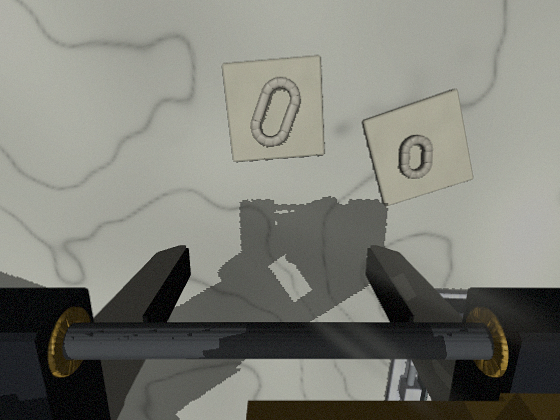

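The larger loop is at about (276,112) on its bat, tilted a little from vertical. The smaller loop is at (415,157) and well clear. I'll segment the larger one.

Run:
```python
from h import *
import json
np.set_printoptions(precision=1,suppress=True)
i=json.load(open("w2.json"));a=cv2.imread("pics/w2.png")
r=a[60:158,232:318];h=cv2.cvtColor(r,cv2.COLOR_BGR2HSV)
print("bat",np.median(h[5:12,10:40],axis=(0,1)),"loop",h[52,22:34].tolist())
g=cv2.GaussianBlur(r,(3,3),0).astype(int);f=g[...,2]-g[...,0]
v=g.sum(2)/3
bat=np.median(v[5:12,10:40]); 
m=(v<bat-14).astype(np.uint8);m=cv2.morphologyEx(m,cv2.MORPH_CLOSE,np.ones((3,3)))
cs,hi=cv2.findContours(m,cv2.RETR_CCOMP,cv2.CHAIN_APPROX_NONE)
for c,hh in zip(cs,hi[0]):
    if cv2.contourArea(c)<80: continue
    for z in(26,19):
        w=onz("wrist",c.reshape(-1,2)+[232,60],z,i)[:,:2]
        print("hole" if hh[3]>=0 else "outer",z,cv2.minAreaRect(w.astype(np.float32)),w.mean(0))
cv2.imwrite("pics/m.png",cv2.resize(np.hstack([r,cv2.cvtColor(m*255,cv2.COLOR_GRAY2BGR)]),None,fx=4,fy=4))
```

```text
bat [ 27.  29. 169.] loop [[33, 24, 119], [23, 30, 135], [26, 26, 156], [22, 23, 165], [25, 21, 161], [26, 23, 165], [26, 22, 163], [23, 28, 163], [24, 26, 146], [19, 28, 126], [20, 34, 68], [27, 30, 85]]
outer 26 ((441.9624328613281, 294.05657958984375), (77.83344268798828, 47.07848358154297), 59.76813507080078) [442.  294.8]
outer 19 ((441.8795471191406, 293.88946533203125), (79.22058868408203, 47.9174690246582), 59.76778030395508) [441.9 294.7]
hole 26 ((455.07794189453125, 286.8380126953125), (30.39544677734375, 7.3465423583984375), 61.216312408447266) [455.  286.9]
hole 19 ((455.2287292480469, 286.5422668457031), (30.937149047851562, 7.477436542510986), 61.21608352661133) [455.2 286.6]
hole 26 ((427.182373046875, 303.882080078125), (29.43358039855957, 7.428049087524414), 61.21558380126953) [427.1 304. ]
hole 19 ((426.8360290527344, 303.8901062011719), (29.95815658569336, 7.56043004989624), 61.21559524536133) [426.8 304. ]
hole 26 ((441.8492126464844, 294.1379089355469), (50.98734664916992, 19.997610092163086), 59.749202728271484) [442.3 294.6]
hole 19 ((441.7641906738281, 293.9722900390625), (51.895999908447266, 20.354019165039062), 59.74921798706055) [442.2 294.5]
hole 26 ((454.47119140625, 317.7042541503906), (19.824419021606445, 38.56214141845703), 58.73300552368164) [455. 318.]
hole 19 ((454.611083984375, 317.9586181640625), (20.17771339416504, 39.24937438964844), 58.733001708984375) [455.2 318.3]
```

View pics/m.png

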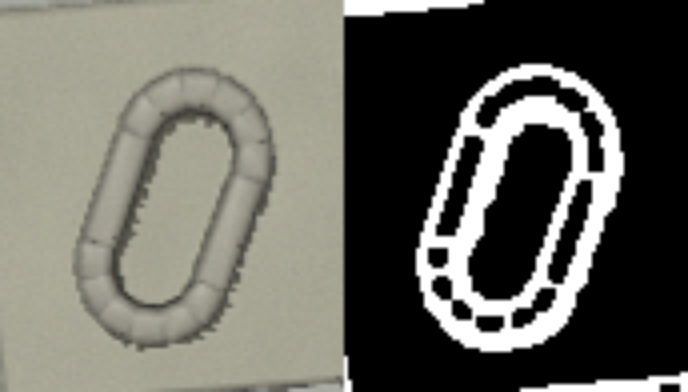

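The mask and contours agree: the loop is centred at (442,294) with its long axis at 59.8°.

>>> move_tool(
  steps={"rows": [[35.1, -1.4, 0, 0, 0, 0], [35.1, -1.4, 0, 0, 0, 0], [0, 0, 30, 0, 0, 10.1], [0, 0, 30, 0, 0, 10.1], [0, 0, 50, 0, 0, 0], [0, 0, 50, 0, 0, 0], [0, 0, 40, 0, 0, 0], [0, 0, 20, 0, 0, 0], [0, 0, 0, 0, 0, 0], [0, 0, 0, 0, 0, 0]]},
  jaw=70,
  force=8,
)

```text
time: 4.45
ee_pos: [445.1, 292.2, 35.7]
tool_rot: [[0.507, 0.862, 0.001], [0.862, -0.507, 0.001], [0.001, 0.001, -1.0]]
contact_force: [0.6, 0.1, 0.4]
gripper_width: 70.0
gripper_force: 0.0
```

>>> move_tool(
  steps={"rows": [[0, -3.6, 8, 0, 0, 0], [0, 0, 8, 0, 0, 0], [0, 0, 5.7, 0, 0, 0], [0, 0, 0, 0, 0, 0]]},
)

```text
time: 4.95
ee_pos: [440.9, 294.6, 12.6]
tool_rot: [[0.506, 0.863, -0.0], [0.863, -0.506, -0.0], [-0.0, -0.0, -1.0]]
contact_force: [-0.5, 0.3, 0.7]
gripper_width: 69.9
gripper_force: 0.0
```

>>> move_tool(
  steps={"rows": [[0, 0, 0, 0, 0, 0], [0, 0, 0, 0, 0, 0], [0, 0, 0, 0, 0, 0], [0, 0, 0, 0, 0, 0], [0, 0, 0, 0, 0, 0]]},
  jaw=36,
  force=15,
)

```text
time: 5.58
ee_pos: [441.0, 294.6, 12.9]
tool_rot: [[0.506, 0.862, 0.0], [0.862, -0.506, 0.0], [0.0, 0.0, -1.0]]
contact_force: [0.5, -0.3, 0.6]
gripper_width: 43.9
gripper_force: 15.0
```

>>> move_tool(
  steps={"rows": [[0, 0, 0, 0, 0, 0], [0, 0, -3.3, 0, 0, 0], [0, 0, 0, 0, 0, 0]]},
  jaw=50,
)

```text
time: 5.95
ee_pos: [441.1, 294.7, 16.6]
tool_rot: [[0.506, 0.862, 0.0], [0.862, -0.506, 0.0], [0.0, 0.0, -1.0]]
contact_force: [0.6, 0.2, -0.3]
gripper_width: 49.7
gripper_force: 0.0
```

>>> move_tool(
  steps={"rows": [[0, 0, 0, 0, 0, 0], [0, 0, 0, 0, 0, 0], [0, 0, 0, 0, 0, 0], [0, 0, 0, 0, 0, 0]]},
  jaw=36,
  force=20,
)

```text
time: 6.45
ee_pos: [441.0, 294.6, 16.3]
tool_rot: [[0.506, 0.862, 0.0], [0.862, -0.506, 0.0], [0.0, 0.0, -1.0]]
contact_force: [-0.8, -1.1, 2.4]
gripper_width: 43.9
gripper_force: 20.0
```

>>> move_tool(
  steps={"rows": [[0, 0, -20, 0, 0, 0], [0, 0, -30, 0, 0, 0], [0, 0, -40, 0, 0, 0], [0, 0, -40, 0, 0, 0], [0, 0, 0, 0, 0, 0], [0, 0, 0, 0, 0, 0]]},
)

```text
time: 7.2
ee_pos: [440.5, 294.4, 145.4]
tool_rot: [[0.506, 0.862, -0.001], [0.862, -0.506, -0.001], [-0.001, -0.001, -1.0]]
contact_force: [-0.2, -0.2, -0.3]
gripper_width: 43.6
gripper_force: 20.0
```

Run:
```python
from h import *
import json
i=optics.camera_info("wrist");s=status.sense();print(s["ee_pos"],s["gripper_width"]);snap("wrist","w3")
```

```text
[440.5052954  294.36832188 145.42384466] 43.62553139650372
```

View pics/w3.png

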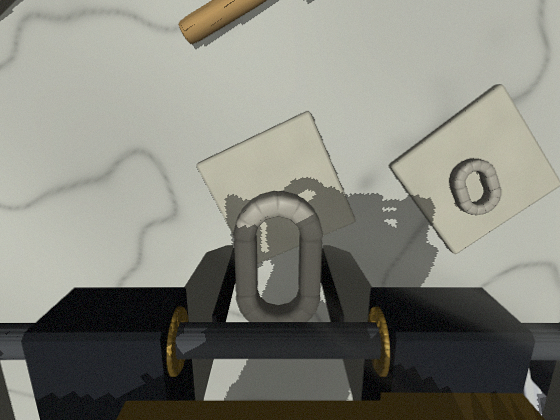

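The loop is held level between the fingers. Its outer front edge is at (278,191), and the front of the opening at about (278,218).

Run:
```python
from h import *
np.set_printoptions(precision=1,suppress=True)
s=status.sense();R=np.array(s["tool_rot"]);e=np.array(s["ee_pos"])
L=lambda p:(p-e)@R
# loop underside at tool z=+4.3 ; mid-height -2.7 ; top -9.7
for k,p,z in(("front outer",(278,191),2.7),("front inner",(278,219),5),("left out",(234,255),2.7),("right out",(321,255),2.7)): print(k,L(onz("wrist",[p],e[2]+z)))
# predicted pixels if loop centred at tool (cx,0)
for cx in(-3,0,3): print(cx,proj("wrist",[e+R@np.array([cx+38,0,-2.7]),e+R@np.array([cx+27,0,-5])]))
y=77.6;u=np.array([np.cos(np.radians(y)),np.sin(np.radians(y))])
print("yaw",np.degrees(np.arctan2(R[1,0],R[0,0])))
```

```text
front outer [[39.7 -0.1 -2.8]]
front inner [[26.2 -0.1 -5. ]]
left out [[  6.  -22.6  -2.7]]
right out [[ 6.  21.8 -2.7]]
-3 [[278.3 200.4]
 [278.3 223.2]]
0 [[278.3 194.4]
 [278.3 217.4]]
3 [[278.3 188.4]
 [278.3 211.6]]
yaw 59.59239770926442
```

>>> move_tool(
  steps={"rows": [[-25.74, 43.7, 0, 0, 0, 0], [-25.74, 43.7, 0, 0, 0, 0], [-25.74, 43.7, 0, 0, 0, 0], [-25.74, 43.7, 0, 0, 0, 0], [-25.74, 43.7, 0, 0, 0, 0], [-25.74, 43.7, 0, 0, 0, 0], [-25.74, 43.7, 0, 0, 0, 0], [0, 0, 0, 0, 0, -9], [0, 0, 0, 0, 0, -9], [0, 0, 25, 0, 0, 0], [0, 0, 25, 0, 0, 0], [0, 0, 0, 0, 0, 0]]},
)

```text
time: 8.75
ee_pos: [611.9, -15.4, 93.4]
tool_rot: [[0.215, 0.977, -0.005], [0.977, -0.215, 0.001], [-0.001, -0.005, -1.0]]
contact_force: [-0.0, -0.4, -0.6]
gripper_width: 43.9
gripper_force: 20.0
```

>>> move_tool(
  steps={"rows": [[0, 0, 0, 0, 0, 0], [0, 0, 0, 0, 0, 0]]},
)

```text
time: 9.0
ee_pos: [614.0, -15.6, 97.1]
tool_rot: [[0.215, 0.977, 0.001], [0.977, -0.215, -0.0], [0.0, 0.001, -1.0]]
contact_force: [1.1, 0.1, -0.3]
gripper_width: 43.4
gripper_force: 20.0
```

>>> move_tool(
  steps={"rows": [[-0.3, -0.9, 7, 0, 0, 0], [0, 0, 0, 0, 0, 0], [0, 0, 0, 0, 0, 0]]},
)

```text
time: 9.38
ee_pos: [612.6, -15.7, 89.3]
tool_rot: [[0.215, 0.977, -0.0], [0.977, -0.215, 0.0], [0.0, -0.0, -1.0]]
contact_force: [0.4, 0.1, -0.0]
gripper_width: 43.7
gripper_force: 20.0
```

Run:
```python
from h import *
a=snap("wrist","w4")[:,:,::-1]
print(status.sense()["ee_pos"],proj("wrist",[[617.3,3.2,78],[609.1,-34.1,78]]))
cv2.imwrite("pics/w4c.png",cv2.resize(a[170:330,200:360],None,fx=3.7,fy=3.7,interpolation=cv2.INTER_CUBIC))
```

```text
[612.68834825 -15.69685389  89.3413403 ] [[278.67261849 221.18467162]
 [278.69482923 284.54741547]]
```

View pics/w4c.png

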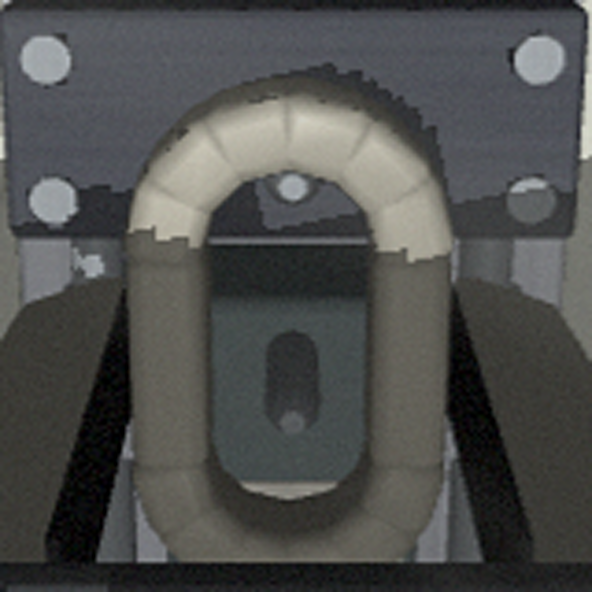

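The view shows both pin tops inside the loop's opening: (279,220) and (279,284) in full-image pixels, matching the prediction. I'll lower it.

>>> move_tool(
  steps={"rows": [[0, 0.4, 6, 0, 0, 0], [0, 0, 6, 0, 0, 0], [0, 0, 5, 0, 0, 0], [0, 0, 4, 0, 0, 0], [0, 0, 0, 0, 0, 0], [0, 0, 0, 0, 0, 0]]},
)

```text
time: 10.18
ee_pos: [613.1, -15.8, 68.4]
tool_rot: [[0.215, 0.977, 0.0], [0.977, -0.215, -0.0], [0.0, 0.0, -1.0]]
contact_force: [-0.3, -0.2, -0.4]
gripper_width: 43.7
gripper_force: 20.0
```

>>> move_tool(
  steps={"rows": [[0, 0, 4, 0, 0, 0], [0, 0, 3, 0, 0, 0], [0, 0, 2, 0, 0, 0], [0, 0, 0, 0, 0, 0], [0, 0, 0, 0, 0, 0]]},
)

```text
time: 10.8
ee_pos: [613.1, -15.8, 59.3]
tool_rot: [[0.215, 0.977, 0.0], [0.977, -0.215, -0.0], [0.0, 0.0, -1.0]]
contact_force: [0.3, -0.2, -0.4]
gripper_width: 44.0
gripper_force: 20.0
```

>>> move_tool(
  steps={"rows": [[0, 0, 0.8, 0, 0, 0], [0, 0, 0, 0, 0, 0]]},
)

```text
time: 11.05
ee_pos: [613.0, -15.8, 58.4]
tool_rot: [[0.215, 0.977, -0.0], [0.977, -0.215, -0.0], [-0.0, -0.0, -1.0]]
contact_force: [-0.8, 0.9, 0.6]
gripper_width: 43.6
gripper_force: 20.0
```

>>> move_tool(
  steps={"rows": [[0, 0, 0, 0, 0, 0], [0, 0, 0, 0, 0, 0], [0, 0, 0, 0, 0, 0], [0, 0, -10, 0, 0, 0], [0, 0, -20, 0, 0, 0], [0, 0, -40, 0, 0, 0], [0, 0, -50, 0, 0, 0], [0, 0, -40, 0, 0, 0], [0, 0, 0, 0, 0, 0]]},
  jaw=52,
)

```text
time: 12.18
ee_pos: [614.5, -15.9, 223.3]
tool_rot: [[0.215, 0.977, 0.007], [0.977, -0.215, -0.001], [0.001, 0.007, -1.0]]
contact_force: [0.3, 0.2, -1.4]
gripper_width: 51.7
gripper_force: 0.0
```

>>> move_tool(
  steps={"rows": [[-50, 0, -20, 0, 0, 0], [-50, 0, -10, 0, 0, 0], [0, 0, 0, 0, 0, 0], [0, 0, 0, 0, 0, 0]]},
  jaw=60,
)

```text
time: 12.68
ee_pos: [591.3, -113.0, 248.1]
tool_rot: [[0.215, 0.977, -0.001], [0.977, -0.215, 0.0], [0.0, -0.001, -1.0]]
contact_force: [0.4, 0.6, 0.2]
gripper_width: 59.8
gripper_force: 0.0
```

Run:
```python
from h import *
import json
i=optics.camera_info("wrist");a=snap("wrist","w5")[:,:,::-1];json.dump({k:np.array(v).tolist() for k,v in i.items()},open("w5.json","w"))
cv2.imwrite("pics/w5c.png",cv2.resize(a[0:300,180:380],None,fx=2,fy=2))
```

```text
(no output)
```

View pics/w5c.png

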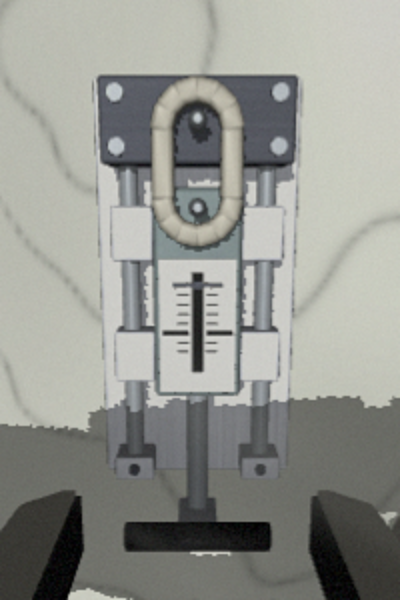

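The loop lies flat over both pins. The pointer is on the first line (crop row 285), the bold line is at crop row 333, and the crossbar is at full-image (278,268). Next I'll locate the crossbar.

Run:
```python
from h import *
import json
np.set_printoptions(precision=1,suppress=True)
i=json.load(open("w5.json"));a=cv2.imread("pics/w5.png")
m=(a.max(2)<45).astype(np.uint8);m[:255]=0;m[290:]=0;m[:,:235]=0;m[:,322:]=0
n,l,st,c=cv2.connectedComponentsWithStats(m);k=1+st[1:,4].argmax();print(st[k],c[k])
C=onz("wrist",[c[k]],71,i)[0];print(C)
u=np.array([np.cos(np.radians(77.6)),np.sin(np.radians(77.6))]);print((np.array([617.3,3.2])-C[:2])@u)
pp=onz("wrist",[[180+x/2,y/2] for x,y in[(198,118),(198,207)]],78,i);print("pins",pp)
s=status.sense();R=np.array(s["tool_rot"]);print("tool delta",R.T@(C-s["ee_pos"]))
```

```text
[ 242  261   73   15 1031] [278.5 267.7]
[ 572.2 -202.2   71. ]
210.30172240603196
pins [[617.7   2.5  78. ]
 [609.5 -34.8  78. ]]
tool delta [-91.7   0.6 176.9]
```

>>> move_tool(
  steps={"rows": [[-45.8, 0.3, 0, 0, 0, 0], [-45.9, 0.3, 0, 0, 0, 0], [0, 0, 10, 0, 0, 10], [0, 0, 10, 0, 0, 10], [0, 0, 10, 0, 0, 10], [0, 0, 10, 0, 0, 10], [0, 0, 10, 0, 0, 10], [0, 0, 10, 0, 0, 10], [0, 0, 10, 0, 0, 10], [0, 0, 10, 0, 0, 10], [0, 0, 10, 0, 0, 10], [0, 0, 40, 0, 0, 0]]},
  jaw=48,
)

```text
time: 14.22
ee_pos: [573.9, -202.3, 119.2]
tool_rot: [[0.976, -0.216, 0.003], [-0.216, -0.976, -0.001], [0.004, 0.001, -1.0]]
contact_force: [0.7, -0.4, -0.7]
gripper_width: 47.9
gripper_force: 0.0
```

>>> move_tool(
  steps={"rows": [[0, 0, 0, 0, 0, 0], [0, 0, 0, 0, 0, 0]]},
)

```text
time: 14.48
ee_pos: [573.1, -202.7, 119.5]
tool_rot: [[0.977, -0.214, 0.001], [-0.214, -0.977, -0.0], [0.001, 0.0, -1.0]]
contact_force: [0.7, -0.6, 0.6]
gripper_width: 48.5
gripper_force: 0.0
```

>>> move_tool(
  steps={"rows": [[-1, 0, 25, 0, 0, 0], [0, 0, 20, 0, 0, 0], [0, 0, 14, 0, 0, 0], [0, 0, 8, 0, 0, 0], [0, 0, 0, 0, 0, 0], [0, 0, 0, 0, 0, 0]]},
)

```text
time: 15.22
ee_pos: [571.8, -203.1, 52.1]
tool_rot: [[0.977, -0.215, 0.001], [-0.215, -0.977, -0.0], [0.001, 0.0, -1.0]]
contact_force: [0.2, -0.0, -0.8]
gripper_width: 47.9
gripper_force: 0.0
```

>>> move_tool(
  steps={"rows": [[0, 0, 0, 0, 0, 0], [0, 0, 0, 0, 0, 0], [0, 0, 0, 0, 0, 0], [0, 0, 0, 0, 0, 0], [0, 0, 0, 0, 0, 0], [0, 0, 0, 0, 0, 0]]},
  jaw=10,
  force=40,
)

```text
time: 15.98
ee_pos: [571.5, -202.9, 51.5]
tool_rot: [[0.977, -0.215, 0.0], [-0.215, -0.977, 0.0], [0.0, -0.0, -1.0]]
contact_force: [0.1, 0.4, 1.4]
gripper_width: 15.3
gripper_force: 40.0
```

>>> move_tool(
  steps={"rows": [[0, 2, 0, 0, 0, 0], [0, 2, 0, 0, 0, 0], [0, 2, 0, 0, 0, 0], [0, 2, 0, 0, 0, 0], [0, 2, 0, 0, 0, 0], [0, 2, 0, 0, 0, 0], [0, 2, 0, 0, 0, 0], [0, 2, 0, 0, 0, 0], [0, 2, 0, 0, 0, 0], [0, 2, 0, 0, 0, 0], [0, 0, 0, 0, 0, 0], [0, 0, 0, 0, 0, 0]]},
)

```text
time: 17.48
ee_pos: [567.2, -222.1, 51.4]
tool_rot: [[0.977, -0.215, 0.0], [-0.215, -0.977, 0.001], [-0.0, -0.001, -1.0]]
contact_force: [1.6, 6.0, 2.9]
gripper_width: 14.9
gripper_force: 40.0
```

Run:
```python
from h import *
np.set_printoptions(precision=2,suppress=True)
u=np.array([-.215,-.977]);s=status.sense()
print("travel",(np.array(s["ee_pos"])[:2]-[571.5,-202.9])@u,"F",np.array(s["contact_force"])[:2]@u)
snap("wrist","w6");snap("scene","s6")
```

```text
travel 19.69875315082491 F -6.190559082005299
```

View pics/w6.png

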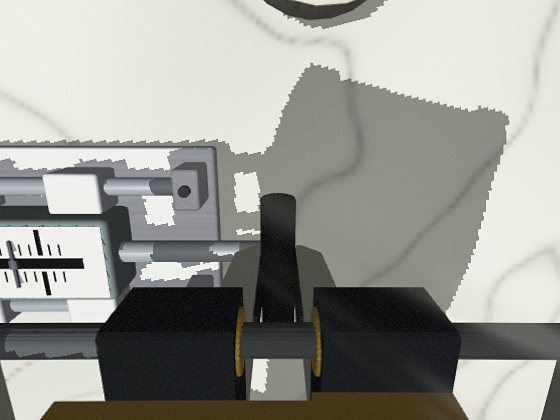

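The scale is visible here: the pointer is at x≈12 and the bold line at x≈42, at about 2.3–2.5 px/mm, so roughly 12 mm remain.

>>> move_tool(
  steps={"rows": [[0, 2, 0, 0, 0, 0], [0, 2, 0, 0, 0, 0], [0, 2, 0, 0, 0, 0], [0, 2, 0, 0, 0, 0], [0, 1, 0, 0, 0, 0], [0, 0, 0, 0, 0, 0], [0, 0, 0, 0, 0, 0]]},
)

```text
time: 18.45
ee_pos: [565.4, -230.3, 51.4]
tool_rot: [[0.977, -0.215, 0.0], [-0.215, -0.977, 0.001], [-0.0, -0.001, -1.0]]
contact_force: [3.1, 9.8, 1.9]
gripper_width: 14.9
gripper_force: 40.0
```

Run:
```python
from h import *
u=np.array([-.215,-.977]);s=status.sense()
print("travel",(np.array(s["ee_pos"])[:2]-[571.5,-202.9])@u,"F",np.array(s["contact_force"])[:2]@u)
a=snap("wrist","w7")[:,:,::-1]
b=cv2.imread("pics/w6.png")
cv2.imwrite("pics/w7c.png",cv2.resize(np.vstack([b[215:305,:125],a[215:305,:125]]),None,fx=3.3,fy=3.3,interpolation=cv2.INTER_CUBIC))
```

```text
travel 28.074891647377104 F -10.192284685099812
```

View pics/w7c.png

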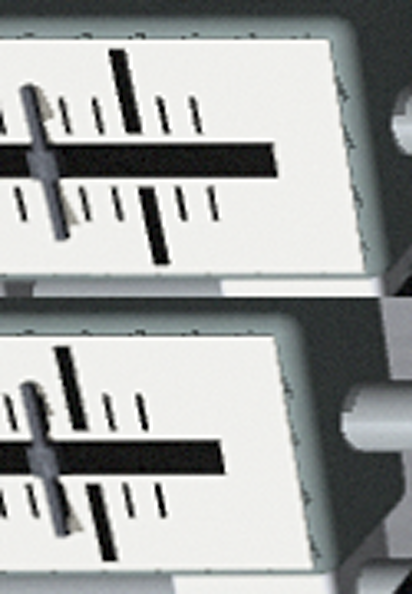

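The crops show the 5 mm lines about 33 px apart (6.6 px/mm). The pointer appears at about 11.5 mm, then about 19.6 mm, before correcting for parallax. I'll cross-check with the housing geometry and averaged forces.

Run:
```python
from h import *
import json
np.set_printoptions(precision=2,suppress=True)
u=np.array([-.215,-.977]);i5=json.load(open("w5.json"))
A=np.array([617.5,2.9])
f=lambda P:(P[:,:2]-A)@u
# w5 (crop x2, off 180,0): bold line row 333 at col 197; first line/pointer row 285; housing front edge top row ~391
a=cv2.imread("pics/w5.png");g=a[:,:,0].astype(int)
for c in(268,270,288,290): print(c,[int(v) for v in g[136:200,c]])
F=[]
for k in range(12):
    optics.get_image("wrist"); s=status.sense(); F.append(np.array(s["contact_force"])[:2]@u)
print("F",np.mean(F),np.std(F))
c3=lambda x,y:[(x+.5)/3.3-.5,(y+.5)/3.3-.5]
px=[c3(73,412),c3(109,412),c3(143,412)]; px=[[x,y-90+215] for x,y in px]
px2=[[x,y-90+215] for x,y in[c3(102,525),c3(130,502),c3(161,502)]]
print("w7 bold,30,35",f(onz("wrist",px,54)),f(onz("wrist",px2,54)))
pt=[[x,y-90+215] for x,y in[c3(37,412),c3(44,457),c3(58,510)]]
for z in(54,56,58): print("pointer",z,f(onz("wrist",pt,z)))
print("tcp",f(np.array([s["ee_pos"]])))
```

```text
268 [199, 196, 202, 200, 199, 150, 89, 117, 193, 201, 196, 146, 205, 199, 202, 192, 142, 203, 201, 203, 204, 167, 203, 200, 197, 166, 170, 202, 200, 111, 26, 95, 212, 200, 200, 165, 201, 199, 199, 161, 201, 200, 202, 201, 199, 199, 196, 197, 198, 199, 195, 196, 198, 198, 198, 198, 197, 198, 198, 198, 107, 116, 204, 127]
270 [198, 203, 201, 201, 198, 149, 87, 121, 206, 202, 194, 85, 208, 199, 203, 192, 83, 206, 198, 200, 151, 115, 206, 201, 195, 107, 163, 208, 202, 110, 30, 96, 211, 203, 199, 78, 206, 204, 198, 103, 159, 207, 199, 198, 198, 198, 201, 196, 198, 199, 198, 200, 199, 197, 197, 194, 197, 195, 196, 197, 116, 110, 206, 182]
288 [197, 203, 200, 199, 200, 148, 85, 120, 207, 201, 195, 113, 206, 200, 196, 194, 110, 205, 198, 199, 150, 116, 203, 202, 194, 144, 156, 206, 199, 109, 24, 94, 209, 202, 197, 144, 202, 201, 198, 147, 195, 201, 198, 199, 199, 197, 196, 199, 200, 200, 199, 198, 201, 199, 195, 197, 198, 202, 199, 193, 122, 113, 204, 202]
290 [204, 200, 198, 201, 195, 145, 83, 115, 203, 200, 198, 201, 198, 201, 198, 198, 197, 200, 200, 202, 202, 198, 203, 198, 198, 200, 204, 202, 200, 109, 26, 92, 206, 204, 199, 198, 199, 201, 197, 202, 199, 200, 197, 201, 197, 199, 200, 197, 200, 198, 200, 196, 198, 195, 201, 197, 197, 198, 198, 196, 116, 111, 201, 198]
F -10.47175340400549 0.344606086203913
w7 bold,30,35 [108.73 114.19 119.36] [109.22 114.39 119.22]
pointer 54 [103.28 102.7  102.9 ]
pointer 56 [104.95 104.38 104.58]
pointer 58 [106.62 106.05 106.25]
tcp [238.99]
```

Run:
```python
from h import *
import json
np.set_printoptions(precision=2,suppress=True)
u=np.array([-.215,-.977]);i5=json.load(open("w5.json"));A=np.array([617.5,2.9])
f=lambda P:(P[:,:2]-A)@u
c=279
print("w5 lines 5..25,30,35 z54",f(onz("wrist",[[c,r] for r in(147,152,156.8,161.4,166,171.1,175.3)],54,i5)))
for z in(54,55,56,58): print(z,f(onz("wrist",[[c,141.95]],z,i5)))
print("crossbar",f(onz("wrist",[[278.5,267.7]],71,i5)))
T=np.array(i5["world_from_camera"])[:3,3];print("cam5",f(T[None]),T[2]);T=np.array(optics.camera_info("wrist")["world_from_camera"])[:3,3];print("cam7",f(T[None]),T[2])
```

```text
w5 lines 5..25,30,35 z54 [ 81.47  86.61  91.59  96.39 101.24 106.65 111.14]
54 [76.32]
55 [76.22]
56 [76.11]
58 [75.9]
crossbar [210.18]
cam5 [38.79] 412.65311916154826
cam7 [238.61] 215.9568839259782
```

>>> move_tool(
  steps={"rows": [[0, 1.5, 0, 0, 0, 0], [0, 1.5, 0, 0, 0, 0], [0, 1.5, 0, 0, 0, 0], [0, 0, 0, 0, 0, 0], [0, 0, 0, 0, 0, 0], [0, 0, 0, 0, 0, 0]]},
)

```text
time: 19.85
ee_pos: [564.5, -234.4, 51.4]
tool_rot: [[0.977, -0.215, 0.0], [-0.215, -0.977, 0.002], [-0.0, -0.002, -1.0]]
contact_force: [3.5, 11.5, 3.1]
gripper_width: 15.1
gripper_force: 40.0
```

Run:
```python
from h import *
u=np.array([-.215,-.977]);F=[]
for k in range(40):
    a=optics.get_image("wrist"); s=status.sense(); F.append(np.array(s["contact_force"])[:2]@u)
print("F",np.mean(F),"travel",(np.array(s["ee_pos"])[:2]-[571.5,-202.9])@u,s["time"])
t=cv2.resize(a[215:305,:125,::-1],None,fx=6,fy=6,interpolation=cv2.INTER_CUBIC)
cv2.imwrite("pics/w8c.png",t)
```

```text
F -12.07996995823162 travel 32.21992936299778 21.85
```

View pics/w8c.png

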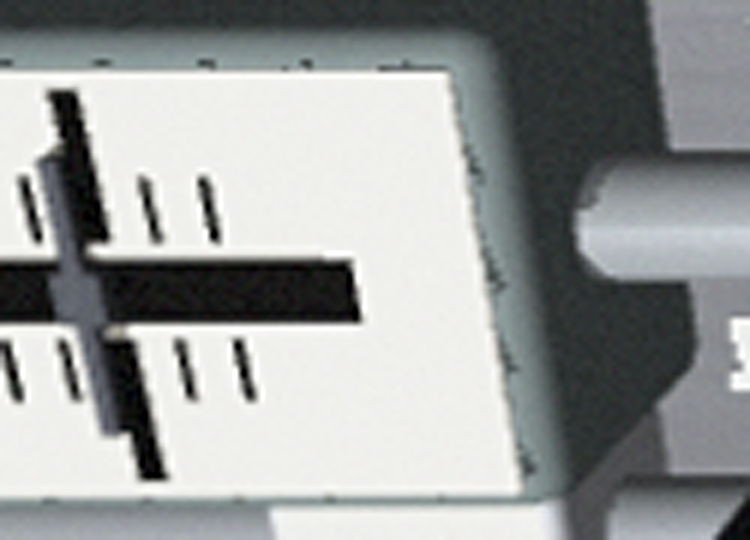

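The pointer sits about 2.5 mm short of the bold line as seen (crop x≈60 against 90). Parallax explains about 1.3 mm of that, so about 1.2 mm remain.

>>> move_tool(
  steps={"rows": [[0, 0.7, 0, 0, 0, 0], [0, 0.6, 0, 0, 0, 0], [0, 0, 0, 0, 0, 0], [0, 0, 0, 0, 0, 0], [0, 0, 0, 0, 0, 0]]},
)

```text
time: 22.48
ee_pos: [564.2, -235.5, 51.4]
tool_rot: [[0.977, -0.215, 0.0], [-0.215, -0.977, 0.002], [-0.0, -0.002, -1.0]]
contact_force: [3.5, 11.8, 3.7]
gripper_width: 15.0
gripper_force: 40.0
```

Run:
```python
from h import *
u=np.array([-.215,-.977]);F=[]
for k in range(40):
    a=optics.get_image("wrist"); s=status.sense(); F.append(np.array(s["contact_force"])[:2]@u)
print("F",np.mean(F),"travel",(np.array(s["ee_pos"])[:2]-[571.5,-202.9])@u,s["time"])
cv2.imwrite("pics/w9c.png",a[215:305,:125,::-1])
g=a[215:305,:60].astype(int)
for r in(30,35,60): print(r,g[r,:34].sum(1)//3)
```

```text
F -12.838115267438036 travel 33.43234631118973 24.475
30 [171  54 106 233 242 244 204 127 103  80  47  25   1   3 197 244 241 237
 238 242 200  20 169 248 240 238 237 239 240 236 173  26 139 246]
35 [245 165  52  67 236 244 242 204 129  99  94  57  21  10   9 202 247 239
 238 238 243 215  37 126 230 241 239 238 238 239 243 233   0 121]
60 [185 240 240 238 238 240 244 204  82  58 229 243 241 214 135 100  90  57
  21   2  26 148 229 242 240 240 239 187  29 163 248 240 239 239]
```

The averaged force is 12.8 N, against 13 N for the bold line. The parallax-corrected pointer reads about 25 mm, so I'm handing in while holding it.

```bash
python3 -c "
from cell import ctrl, optics, workorder, status
print(workorder.close_job())"
```

```text
the job is handed in; nothing more can be done
None
```

The larger loop lies flat over both pins, and I handed the job in at 24.5 s with the crossbar still held and the pointer at about 25 mm, the bold line (12.8 N measured, 13 N expected); the smaller loop, bottle, cup and brush were not touched.

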